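Change over the cells in the craft room's charger

TASK

First take the two charged cells out of the charger and lay them down flat in the blue tray. Then load every cell from the basket into the charger, one to a bay: flat end pushed back against the spring, button end dropped in behind the fixed contact, each lying flat and fully home on the bay floor. Last of all throw the charger's toggle lever fully over to on, and leave the flask, the ribbon spool and the notebook where they are.

Things in the scene. Friction and masses are not known exactly. Their poses are not given: they have to be found in the camera images.
- cell1: rechargeable cell: black block, 36 x 36 mm square section, 80 mm long over all, about 0.16 kg, One end is flat, with a steel cap; from the other, rimmed in white, stands a round steel button 12 mm across, 4 mm high (within the 80 mm). Origin at the cell's very centre; +x points along it towards the button end. At the start, if present, it lies flat on the basket's floor.
- cell2: Cell just like cell1, same axes. At the start, if present, it lies flat on the basket's floor.
- cell3: Cell just like cell1, same axes. At the start, if present, it lies flat on the basket's floor.
- cell4: Cell just like cell1, same axes. At the start, if present, it lies flat on the basket's floor.
- charged1: Charged cell, just like cell1 with the same axes. At the start it is clamped, properly seated, in a bay of the charger; only the two charged cells are there.
- charged2: Charged cell, just like cell1 with the same axes. At the start it is clamped, properly seated, in a bay of the charger; only the two charged cells are there.
- cell1_button (a point): middle of the outer face of cell1's button, 40 mm from the cell's centre along its +x
- cell2_button (a point): middle of the outer face of cell2's button, 40 mm from the cell's centre along its +x
- cell3_button (a point): middle of the outer face of cell3's button, 40 mm from the cell's centre along its +x
- cell4_button (a point): middle of the outer face of cell4's button, 40 mm from the cell's centre along its +x
- charger: grey four-bay charger, fixed. Origin on the table under the middle of the bays; x along each bay from spring to fixed contact, y across the bays, z up. Base 12 mm thick, x -81 to 55, y -135 to 135 mm; bays 64 mm apart. At x = 40 mm the face of the 12 mm thick fixed contact wall, at x = -58 to -80 mm the spring housing; both rise 24 mm above the bay floor (the base's top).
- bay0 (a point): centre of a properly seated cell in bay 0: 18 mm above the bay floor, charger x = 0, y = -96 mm; axes as the charger's. At each bay's -x end a steel spring contact 24 mm wide, top 22 mm above the floor: free, its face is at x = -30 mm (70 mm from the fixed contact); it can be pressed back 22 mm (2 N at first touch, 6 N at 10 mm, 11 N at the stop).
- bay1 (a point): centre of a properly seated cell in bay 1: 18 mm above the bay floor, charger x = 0, y = -32 mm; axes as the charger's. Guide blocks 16 mm high flank each bay 40 mm apart, but only over its end parts (x from 22 to 40 and -22 to -40 mm): the middle 44 mm is open for fingers.
- bay2 (a point): centre of a properly seated cell in bay 2: 18 mm above the bay floor, charger x = 0, y = 32 mm; axes as the charger's. A seated cell has its flat end on the spring contact (pressed back 10 mm), its button on the fixed contact, and lies flat on the bay floor.
- bay3 (a point): centre of a properly seated cell in bay 3: 18 mm above the bay floor, charger x = 0, y = 96 mm; axes as the charger's. Walls, springs and guides are alike in all bays.
- switch (a joint): angle of the charger's toggle lever, rad: 0 off, leaning 0.5 rad towards the charger's -x; 1.0 on, leaning 0.5 rad towards +x. Stays where it is left; a push of under 2 N moves it.
- switch_tip (a point): centre of the 26 mm black ball on top of the toggle lever, 70 mm from its pivot. The pivot is 22 mm above the table on a 50 mm wide, 70 mm long, 25 mm high block beyond the bays, at charger x = 0, y = 166 mm; the lever swings in the charger's x-z plane, and can be pushed at or below the ball.
- basket: shallow light wooden basket, fixed. Origin on the table under its middle; floor 224 mm along its x by 170 mm along its y, 6 mm above the table; its four sides flare outwards at 45 degrees up to 41 mm above the table.
- tray: shallow blue tray, fixed, empty at the start. Outside 200 mm along its x, 100 mm along its y, 20 mm high; walls and floor 4 mm thick. Origin on the table under its middle.
- flask: black flask, 72 mm across, 170 mm tall, standing; a bystander. Origin at the centre of its underside.
- spool: white ribbon spool, 70 mm across, 40 mm high; a bystander. Origin at the centre of its underside.
- notebook: blue notebook, 150 x 210 x 16 mm, lying flat; a bystander. Origin at the centre of its underside.
Things that resemble listed ones, but are neither listed nor needed, are in the scene too. What is shaped like the charged2 but brown or orange is not meant.

How it is judged:
On the way, in this order (a step that is already met when the one before it is completed fails the run):
1. both charged cells lie in the tray, let go (x of charged1 in the frame of tray between -0.09 and 0.09 m and y of charged1 in the frame of tray between -0.04 and 0.04 m and z of each of charged1, charged2 in the frame of tray below 0.032 m and linear speed of each of charged1, charged2 below 0.03 m/s and x of charged2 in the frame of tray between -0.09 and 0.09 m and y of charged2 in the frame of tray between -0.04 and 0.04 m and contact force between each of charged1, charged2 and the fingers below 0.1 N), for 0.2 s.
2. every cell from the basket is home in a bay, let go (((distance between cell1 and bay0 below 0.006 m and x of cell1_button in the frame of bay0 above 0.034 m and z of cell1_button in the frame of bay0 below 0.006 m) or (distance between cell1 and bay1 below 0.006 m and x of cell1_button in the frame of bay1 above 0.034 m and z of cell1_button in the frame of bay1 below 0.006 m) or (distance between cell1 and bay2 below 0.006 m and x of cell1_button in the frame of bay2 above 0.034 m and z of cell1_button in the frame of bay2 below 0.006 m) or (distance between cell1 and bay3 below 0.006 m and x of cell1_button in the frame of bay3 above 0.034 m and z of cell1_button in the frame of bay3 below 0.006 m)) and ((distance between cell2 and bay0 below 0.006 m and x of cell2_button in the frame of bay0 above 0.034 m and z of cell2_button in the frame of bay0 below 0.006 m) or (distance between cell2 and bay1 below 0.006 m and x of cell2_button in the frame of bay1 above 0.034 m and z of cell2_button in the frame of bay1 below 0.006 m) or (distance between cell2 and bay2 below 0.006 m and x of cell2_button in the frame of bay2 above 0.034 m and z of cell2_button in the frame of bay2 below 0.006 m) or (distance between cell2 and bay3 below 0.006 m and x of cell2_button in the frame of bay3 above 0.034 m and z of cell2_button in the frame of bay3 below 0.006 m)) and ((distance between cell3 and bay0 below 0.006 m and x of cell3_button in the frame of bay0 above 0.034 m and z of cell3_button in the frame of bay0 below 0.006 m) or (distance between cell3 and bay1 below 0.006 m and x of cell3_button in the frame of bay1 above 0.034 m and z of cell3_button in the frame of bay1 below 0.006 m) or (distance between cell3 and bay2 below 0.006 m and x of cell3_button in the frame of bay2 above 0.034 m and z of cell3_button in the frame of bay2 below 0.006 m) or (distance between cell3 and bay3 below 0.006 m and x of cell3_button in the frame of bay3 above 0.034 m and z of cell3_button in the frame of bay3 below 0.006 m)) and ((distance between cell4 and bay0 below 0.006 m and x of cell4_button in the frame of bay0 above 0.034 m and z of cell4_button in the frame of bay0 below 0.006 m) or (distance between cell4 and bay1 below 0.006 m and x of cell4_button in the frame of bay1 above 0.034 m and z of cell4_button in the frame of bay1 below 0.006 m) or (distance between cell4 and bay2 below 0.006 m and x of cell4_button in the frame of bay2 above 0.034 m and z of cell4_button in the frame of bay2 below 0.006 m) or (distance between cell4 and bay3 below 0.006 m and x of cell4_button in the frame of bay3 above 0.034 m and z of cell4_button in the frame of bay3 below 0.006 m)) and contact force between each of cell1, cell2, cell3, cell4 and the fingers below 0.1 N), for 0.2 s.
3. the toggle lever is on (value of joint switch above 0.85 rad), for 0.2 s.
At the end, for the whole second after the job is handed in: Basket cells each home in a bay: centre within 6 mm of the seat point, button within 6 mm of the fixed contact and not over 6 mm high; the charged cells lie in the tray (centres within 90 mm along, 40 mm across, below 32 mm); the lever is past 0.85 rad; all at rest (x of charged1 in the frame of tray between -0.09 and 0.09 m and y of charged1 in the frame of tray between -0.04 and 0.04 m and z of each of charged1, charged2 in the frame of tray below 0.032 m and linear speed of each of charged1, charged2, cell1, cell2, cell3, cell4 below 0.03 m/s and x of charged2 in the frame of tray between -0.09 and 0.09 m and y of charged2 in the frame of tray between -0.04 and 0.04 m and ((distance between cell1 and bay0 below 0.006 m and x of cell1_button in the frame of bay0 above 0.034 m and z of cell1_button in the frame of bay0 below 0.006 m) or (distance between cell1 and bay1 below 0.006 m and x of cell1_button in the frame of bay1 above 0.034 m and z of cell1_button in the frame of bay1 below 0.006 m) or (distance between cell1 and bay2 below 0.006 m and x of cell1_button in the frame of bay2 above 0.034 m and z of cell1_button in the frame of bay2 below 0.006 m) or (distance between cell1 and bay3 below 0.006 m and x of cell1_button in the frame of bay3 above 0.034 m and z of cell1_button in the frame of bay3 below 0.006 m)) and ((distance between cell2 and bay0 below 0.006 m and x of cell2_button in the frame of bay0 above 0.034 m and z of cell2_button in the frame of bay0 below 0.006 m) or (distance between cell2 and bay1 below 0.006 m and x of cell2_button in the frame of bay1 above 0.034 m and z of cell2_button in the frame of bay1 below 0.006 m) or (distance between cell2 and bay2 below 0.006 m and x of cell2_button in the frame of bay2 above 0.034 m and z of cell2_button in the frame of bay2 below 0.006 m) or (distance between cell2 and bay3 below 0.006 m and x of cell2_button in the frame of bay3 above 0.034 m and z of cell2_button in the frame of bay3 below 0.006 m)) and ((distance between cell3 and bay0 below 0.006 m and x of cell3_button in the frame of bay0 above 0.034 m and z of cell3_button in the frame of bay0 below 0.006 m) or (distance between cell3 and bay1 below 0.006 m and x of cell3_button in the frame of bay1 above 0.034 m and z of cell3_button in the frame of bay1 below 0.006 m) or (distance between cell3 and bay2 below 0.006 m and x of cell3_button in the frame of bay2 above 0.034 m and z of cell3_button in the frame of bay2 below 0.006 m) or (distance between cell3 and bay3 below 0.006 m and x of cell3_button in the frame of bay3 above 0.034 m and z of cell3_button in the frame of bay3 below 0.006 m)) and ((distance between cell4 and bay0 below 0.006 m and x of cell4_button in the frame of bay0 above 0.034 m and z of cell4_button in the frame of bay0 below 0.006 m) or (distance between cell4 and bay1 below 0.006 m and x of cell4_button in the frame of bay1 above 0.034 m and z of cell4_button in the frame of bay1 below 0.006 m) or (distance between cell4 and bay2 below 0.006 m and x of cell4_button in the frame of bay2 above 0.034 m and z of cell4_button in the frame of bay2 below 0.006 m) or (distance between cell4 and bay3 below 0.006 m and x of cell4_button in the frame of bay3 above 0.034 m and z of cell4_button in the frame of bay3 below 0.006 m)) and value of joint switch above 0.85 rad); the robot touches nothing.
It fails at once if the flask is shifted more than 3 cm (distance of flask from where it was at the start of the episode above 0.03 m).
It fails at once if the spool is shifted more than 3 cm (distance of spool from where it was at the start of the episode above 0.03 m).
It fails at once if the notebook is shifted more than 3 cm (distance of notebook from where it was at the start of the episode above 0.03 m).
Of cell1, cell2, cell3, cell4 only 2 to 4 are there at a start; the rules pass over those that are not, and their reading is None.
At some moment in a run one of cell1, cell2, cell3, cell4, charged1, charged2 may be knocked a few centimetres aside while the robot is not near it.
Once in a run the grip may slacken for a moment while it holds something.
It also fails if it takes over 210 s, if anything falls off the work surface, if the arm or the gripper's body presses on something with over 40 N, if the wrist force passes 120 N, or if a joint passes its speed limit or range.

ROBOT

A 7-joint arm with a two-finger parallel gripper is mounted at the origin on the work surface. World frame = base frame: x ahead of the robot, y to its left, z up, the work surface at z = 0. Lengths are in m, angles in rad, forces in N, time in s.
With the tool pointing down it reaches from about 0.425 to 0.95 m from the base axis. Payload 4.7 kg.
Tool frame: the origin (TCP) lies midway between the tips of the shut fingers; the grasp point (between the pads) lies 19 mm behind it; z points along the fingers, y is the line along which they close (so a half turn about z gives the same grasp; the last joint's range is limited). The gripper opens to 85 mm and grips with 20 to 120 N. Pads are 22 mm wide; open, the fingers measure 114 mm over their backs; the gripper's body (76 mm by 85 mm) begins 54 mm behind the grasp point. The pads swing forward as they close: fully open they stand 13 mm farther back than shut.
Start: joints at [1.24, 0.469, -0.049, 1.532, 0.024, 1.141, -0.082], TCP at [0.201, -0.644, 0.231] pointing down, gripper open.
Joint ranges: [-2.59, 2.59], [-0.33, 1.99], [-1.39, 1.29], [0.1, 2.45], [-1.04, 4.18], [0.21, 1.99], [-2.66, 2.66]. Speed limits (rad/s): [2.57, 2.57, 3.14, 3.14, 3.14, 3.14, 3.14].

INTERFACE

Orientations are given as a rotation vector (axis times angle).
In Python, from workcell import env, readout, camera, calibration, job gives the robot as it stands. Calls block until the motion is done:
- env.move_pose(position, orientation): joint-space move of the TCP to a pose.
- env.move_linear(position, speed=0.15, frame=None): straight line of the TCP; frame=None keeps the orientation; speed is the mean speed in m/s.
- env.move_joints(angles): joint-space move.
- env.grip(opening, squeeze=None): finger opening in m; squeeze is the grip in N (None keeps the last); returns when the fingers have stopped.
- env.wait(seconds).
- env.solve_ik(position, orientation): joint angles nearest the present ones, or None.
- readout.state(): the state.
- camera(name): name is "scene" or "side" or "wrist"; returns the picture (400x640x3 uint8, blue, green, red); there is no depth.
- calibration(name): a dict with "vfov" (degrees; the focal length in pixels is half the picture's height over the tangent of half this angle, whatever the lens; pixels are square), "cx", "cy" (the principal point, pixels), "dist_coeffs" ([k1, k2, p1, p2, k3] as OpenCV has them; the pictures are not rectified), "R" (3x3) and "t" (3): a world point X has camera coordinates R X + t. Camera axes: x right, y down, z forward; pixel columns grow to the right and rows downward; lengths in m; the calibration is good to about 2 mm. A picture is of the moment at which its call begins: read the wrist's pose just before it. calibration takes no time and is no camera call; for the wrist camera it gives the pose at the moment of the call.
A pose or a line that the arm cannot do raises env.PlanningError and nothing moves.
- job.job_done(): hands the job in; it is judged then, once.
The state is a dict: "t": time; "joint_pos": joint angles; "qd": joint speeds; "tau": joint torques, N m; "eef_pos": TCP position; "orientation": TCP orientation; "contact_force": force on the tool from outside, world axes, zero at the start; "moment": the same for the moment, N m; "grip_width": finger opening in m; "gripper_force": force on a finger pad.
Only numpy, scipy, OpenCV 4.12 (cv2) and the standard library are available. Lean on these libraries where they do the work, as an engineer would, in place of code of your own. Each camera call takes 0.05 s, during which the arm holds its last target. There are 200 camera calls.

## Working session

There is one attempt and no reset: what is moved stays moved. The work goes in short steps, each a Python script; the robot and the scene stay as the last script left them, time stands still between calls to the robot, and variables do not carry over. Pictures are saved under pics/ and viewed, at most 14 in all, crops included, and the job is handed in when it is done.

```bash
ls; mkdir -p pics; python3 - <<'E'
from workcell import env, readout, camera, calibration
import cv2
for n in ["scene","side","wrist"]:
    c=calibration(n); print(n,c)
    cv2.imwrite(f"pics/{n}0.png",camera(n))
print(readout.state())
E
```

```text
pics
scene {'vfov': 57.56473366741171, 'cx': 318.4264480463453, 'cy': 204.7763557251324, 'dist_coeffs': array([-0.08059858,  0.        ,  0.        ,  0.        ,  0.        ]), 'R': array([[ 0.24860545,  0.96857936, -0.00702503],
       [ 0.73672096, -0.19379299, -0.64783215],
       [-0.62883826,  0.15587911, -0.76175071]]), 't': array([-0.1586218 , -0.37251436,  1.4162291 ])}
side {'vfov': 57.366362760053896, 'cx': 326.84871772901244, 'cy': 197.36055391147755, 'dist_coeffs': array([-0.06241618,  0.        ,  0.        ,  0.        ,  0.        ]), 'R': array([[-0.80415718, -0.59435608,  0.00848986],
       [-0.4101886 ,  0.54453042, -0.73159547],
       [ 0.43020522, -0.5918002 , -0.68168614]]), 't': array([0.46838424, 0.27430178, 0.89520304])}
wrist {'vfov': 67.40027555449144, 'cx': 322.4062340102683, 'cy': 200.57646363125392, 'dist_coeffs': array([-0.04039994,  0.        ,  0.        ,  0.        ,  0.        ]), 'R': array([[ 0.29753912, -0.95470777, -0.00188577],
       [-0.90135094, -0.28156022,  0.32907496],
       [-0.31470137, -0.09621293, -0.94430192]]), 't': array([-0.67339674, -0.04321417,  0.38053096])}
{'t': 0.15, 'joint_pos': array([ 1.2400798 ,  0.46931106, -0.04860206,  1.53340119,  0.02408849,
        1.1410019 , -0.08232469]), 'qd': array([ 0.00075275, -0.00273147, -0.00098904, -0.00208075,  0.00045798,
       -0.00097352,  0.00125053]), 'tau': array([ 8.28330394e-04, -5.10765266e+01, -4.65205894e-02, -2.37974095e+01,
        1.08159424e-02,  5.40477296e-03,  8.18276476e-06]), 'eef_pos': array([ 0.20054141, -0.64406174,  0.23047327]), 'orientation': array([-3.10439117e+00, -4.72070523e-01,  4.15195796e-04]), 'contact_force': array([-0.37458223, -0.53099888,  0.22900156]), 'moment': array([ 0.03871524,  0.07257616, -0.00423017]), 'gripper_force': 0.0, 'grip_width': 0.08552809433095898}
```

View pics/scene0.png

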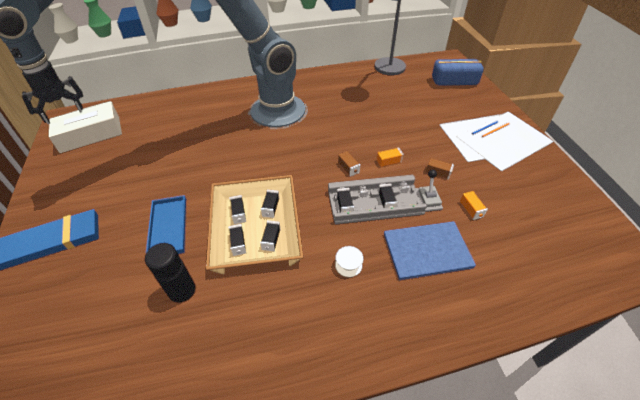

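View pics/side0.png

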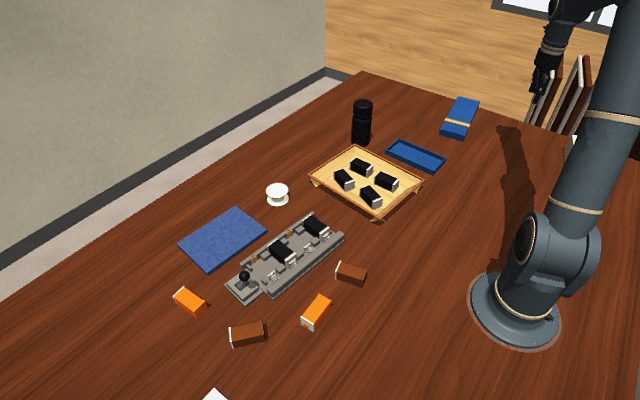

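Scene view: the black cells in the basket are at (237,209), (270,203), (237,240) and (270,236). The charged cells are at (345,200) and (388,196), the lever ball at (432,173) and the tray at (167,225). Lookalikes to ignore:
- orange/brown cells at (348,163), (390,157), (440,168) and (474,205)
- the blue box at (50,238) and the notebook at (430,250), which could pass for the tray

Next I'll get rough positions, then move the wrist camera in closer.

```bash
cat > h.py <<'E'
import numpy as np, cv2
from scipy.spatial.transform import Rotation as Rn
from workcell import env, readout, camera, calibration, job
def K(c):
    f=200/np.tan(np.radians(c["vfov"])/2); return np.array([[f,0,c["cx"]],[0,f,c["cy"]],[0,0,1.]])
def cast(c,px,z):
    px=np.asarray(px,float).reshape(-1,1,2)
    u=cv2.undistortPoints(px,K(c),c["dist_coeffs"])[:,0]
    d=np.c_[u,np.ones(len(u))]@c["R"]; o=-c["R"].T@c["t"]
    return o+d*((z-o[2])/d[:,2])[:,None]
def proj(c,X):
    return cv2.projectPoints(np.asarray(X,float).reshape(-1,3),cv2.Rodrigues(c["R"])[0],c["t"],K(c),c["dist_coeffs"])[0][:,0]
def down(yaw):  # tool y (closing line) at world angle yaw+90deg ; tool x at world angle yaw
    cy,sy=np.cos(yaw),np.sin(yaw)
    return Rn.from_matrix(np.array([[cy,sy,0],[sy,-cy,0],[0,0,-1]])).as_rotvec()
def S(): return readout.state()
E
python3 - <<'E'
from h import *
c=calibration("scene")
for n,p,z in [("cells",[(237,205),(270,199),(237,236),(270,232)],.04),("chg",[(345,196),(388,192)],.045),("charger corners base",[(333,220),(441,209)],.012),("ball",[(432,173)],.08),("tray",[(167,225)],.01),("basket",[(254,222)],.02),("flask",[(180,297)],0),("spool",[(349,270)],0)]:
    print(n,cast(c,p,z).round(3).tolist())
w=calibration("wrist"); s=S(); Rt=Rn.from_rotvec(s["orientation"]).as_matrix()
print("cam pos in tool",Rt.T@(-w["R"].T@w["t"]-s["eef_pos"]),"\n",(w["R"]@Rt).round(2))
E
```

```text
cells [[0.488, -0.204, 0.04], [0.49, -0.108, 0.04], [0.598, -0.216, 0.04], [0.607, -0.127, 0.04]]
chg [[0.538, 0.106, 0.045], [0.555, 0.233, 0.045]]
charger corners base [[0.59, 0.056, 0.012], [0.632, 0.376, 0.012]]
ball [[0.546, 0.372, 0.08]]
tray [[0.485, -0.414, 0.01]]
basket [[0.546, -0.165, 0.02]]
flask [[0.721, -0.382, 0.0]]
spool [[0.752, 0.054, 0.0]]
cam pos in tool [ 0.08458874 -0.00065666 -0.14195767] 
 [[ 0.    1.    0.  ]
 [-0.94  0.   -0.33]
 [-0.33  0.    0.94]]
```

```bash
python3 - <<'E'
from h import *
for n,p in [("tray",(.54,-.36,.25)),("charger",(.60,.2,.25)),("basket",(.59,-.165,.25))][::1]:
    try:
        env.move_pose(p,down(0)); env.wait(.3)
        w=calibration("wrist"); im=camera("wrist"); cv2.imwrite(f"pics/w_{n}.png",im); np.save(f"pics/w_{n}.npy",w,allow_pickle=True)
        print(n,S()["t"],S()["joint_pos"].round(2))
    except env.PlanningError as e: print(n,e)
E
```

```text
tray 2.125 [ 0.61  0.42 -0.12  1.57  0.05  1.16 -1.09]
charger 4.5 [-0.1   0.41 -0.39  1.6   0.17  1.16 -2.1 ]
basket 6.2167 [ 0.43  0.37 -0.3   1.65  0.12  1.14 -1.47]
```

View pics/w_charger.png

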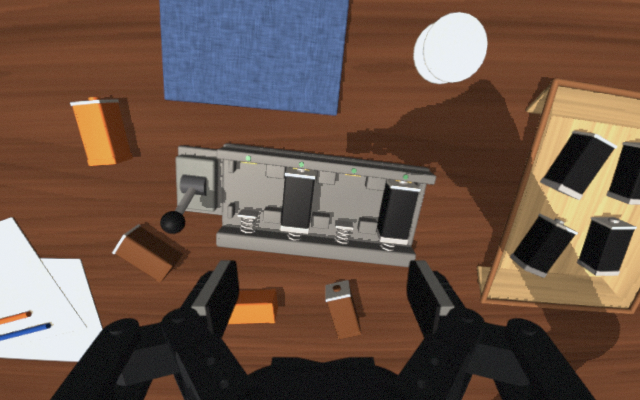

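View pics/w_basket.png

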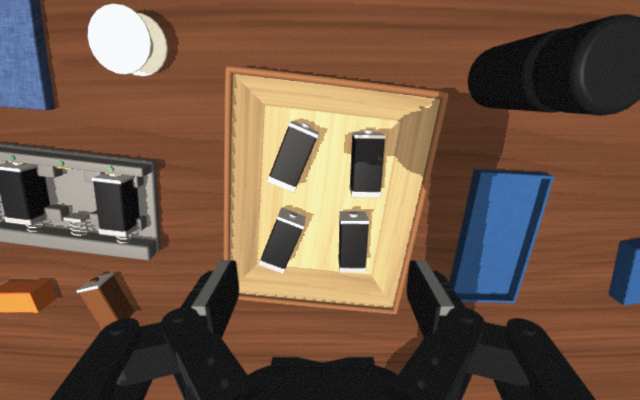

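Charger view: charged cells at (298,200) in bay 2 and (400,212) in bay 0, with empty bays at (248,190) and (350,205). The lever ball is at (172,222). The basket view shows four cells. I'll zoom in on both crops to identify the button ends.

```bash
python3 - <<'E'
import cv2,numpy as np
a=cv2.imread("pics/w_basket.png")[110:285,240:410]; b=cv2.imread("pics/w_charger.png")[130:275,160:440]
cv2.imwrite("pics/c1.png",cv2.resize(a,None,fx=3.4,fy=3.4,interpolation=cv2.INTER_CUBIC))
cv2.imwrite("pics/c2.png",cv2.resize(b,None,fx=2.8,fy=2.8,interpolation=cv2.INTER_CUBIC))
E
```

```text
(no output)
```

View pics/c1.png

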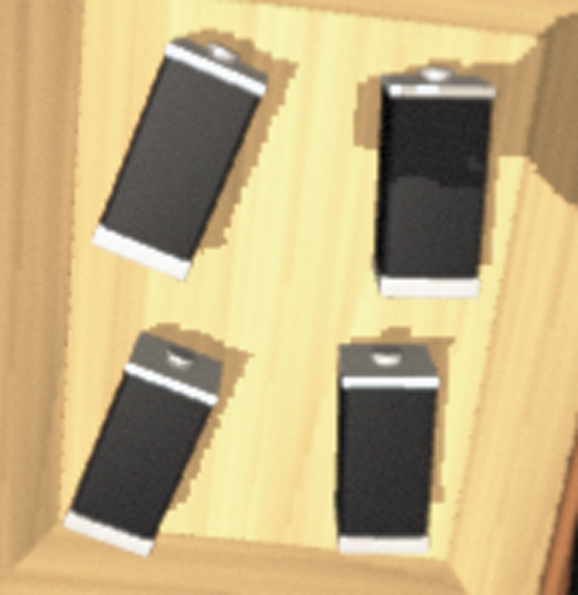

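View pics/c2.png

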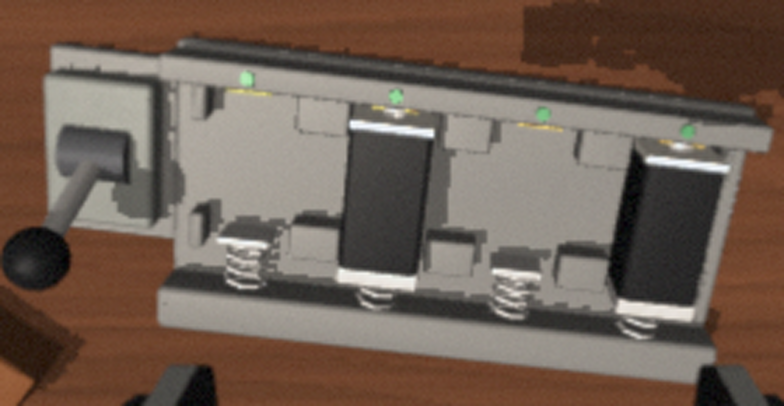

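Buttons of all four basket cells face up in the image (world +x), the same direction as the charger's contacts. I'll compute poses from the top-face corners.

```bash
cat > meas.py <<'E'
from h import *
wb=np.load("pics/w_basket.npy",allow_pickle=True).item(); wc=np.load("pics/w_charger.npy",allow_pickle=True).item(); wt=np.load("pics/w_tray.npy",allow_pickle=True).item()
def cell(c,q,off,s,z,n):
    P=cast(c,np.array(q)/s+off,z)[:,:2]; fr=P[:2].mean(0); bk=P[2:].mean(0); d=fr-bk
    L=np.linalg.norm(d); d/=L; W=[np.linalg.norm(P[0]-P[1]),np.linalg.norm(P[2]-P[3])]
    ctr=(fr+bk)/2+.002*d; print(n,ctr.round(4),"yaw",np.degrees(np.arctan2(d[1],d[0])).round(1),"L",L.round(4),np.round(W,4)); return ctr
o=np.array([240,110]); B=lambda n,q:cell(wb,q,o,3.4,.042,n)
B("A",[(168,44),(267,88),(92,240),(186,278)]); B("B",[(387,84),(494,88),(380,296),(478,297)])
B("C",[(130,363),(217,399),(66,523),(150,554)]); B("D",[(342,378),(438,378),(340,551),(428,551)])
o2=np.array([160,130]); C=lambda n,q:cell(wc,q,o2,2.8,.048,n)
c2=C("bay2",[(352,119),(435,128),(338,283),(414,290)]); c0=C("bay0",[(645,153),(728,163),(617,311),(692,319)])
d=c2-c0; print("c2-c0",np.linalg.norm(d),"charger yaw",np.degrees(np.arctan2(-d[0],d[1])))
print("origin from cells",c0+d*.75)
for n,q in [("house back",[(160,325),(713,381)]),("fixed",[(163,80),(768,150)])]:
    P=cast(wc,np.array(q)/2.8+o2,.036)[:,:2]; d=P[0]-P[1]; print(n,P.round(4).tolist(),np.linalg.norm(d).round(4),np.degrees(np.arctan2(-d[0],d[1])).round(2))
print("ball",cast(wc,[np.array([36,258])/2.8+o2],.083))
im=cv2.imread("pics/w_tray.png"); h=cv2.cvtColor(im,cv2.COLOR_BGR2HSV); m=cv2.inRange(h,(100,120,40),(125,255,255))
for k in cv2.findContours(m,cv2.RETR_EXTERNAL,cv2.CHAIN_APPROX_NONE)[0]:
    if cv2.contourArea(k)>1500: 
        P=cast(wt,k[:,0],.02)[:,:2]; print("blue",cv2.boundingRect(k),cv2.minAreaRect((P*1000).astype(np.float32)))
E
python3 meas.py
```

```text
A [ 0.6069 -0.1286] yaw -23.4 L 0.0738 [0.0361 0.036 ]
B [ 0.5969 -0.2176] yaw -0.2 L 0.0752 [0.0364 0.0356]
C [ 0.4917 -0.1106] yaw -22.6 L 0.0735 [0.0351 0.0354]
D [ 0.4899 -0.2048] yaw 0.4 L 0.0747 [0.0358 0.035 ]
bay2 [0.5621 0.2304] yaw -7.4 L 0.0761 [0.0351 0.0343]
bay0 [0.5473 0.1044] yaw -6.0 L 0.0752 [0.0364 0.0351]
c2-c0 0.12678647892228395 charger yaw -6.720447814214775
origin from cells [0.55838315 0.1988734 ]
house back [[0.4964, 0.3406], [0.4656, 0.0738]] 0.2686 -6.58
fixed [[0.6143, 0.3255], [0.5828, 0.0613]] 0.2661 -6.78
ball [[0.55125177 0.36914083 0.083     ]]
blue (500, 204, 65, 75) ((431.9350280761719, -654.6209716796875), (112.78105926513672, 86.3062973022461), 8.594093322753906)
blue (571, 190, 69, 80) ((448.3194580078125, -764.2401123046875), (129.18115234375, 101.30401611328125), 17.672332763671875)
blue (322, 130, 87, 145) ((483.2936096191406, -412.4733581542969), (99.33489990234375, 200.40139770507812), 87.44229125976562)
```

View pics/w_tray.png

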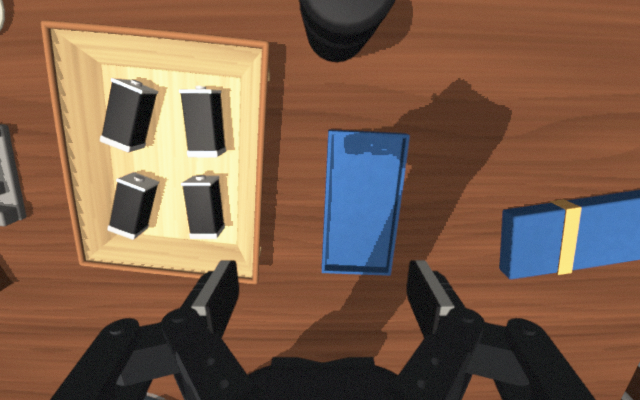

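Poses are good. The charger is at (0.558, 0.199) with yaw -6.7°, and the tray at (0.483, -0.412) with yaw -2.6°, next to the blue box I'm ignoring. Charged cells first.

```bash
cat >> h.py <<'E'
CH=np.array([.5584,.1989]); CY=np.radians(-6.7); TR=np.array([.4833,-.4125]); TY=np.radians(-2.6)
H=.17; TIP=.014  # carry height; TCP above the cell's underside
def to(o,yaw,p): c,s=np.cos(yaw),np.sin(yaw); return o+np.array([c*p[0]-s*p[1],s*p[0]+c*p[1]])
def L(xy,z,v=.15): env.move_linear([xy[0],xy[1],z],speed=v)
def rim(tag):
    im=camera("wrist"); cv2.imwrite(f"pics/{tag}.png",im); s=S()
    st=im[80:330,308:338].astype(int); w=(st.min(2)>150).mean(1)>.5; r=np.flatnonzero(w)+80
    print(tag,"t %.1f w %.4f f %.1f"%(s["t"],s["grip_width"],s["gripper_force"]),"F",s["contact_force"].round(1),"white rows",r.min() if len(r) else None,r.max() if len(r) else None,len(r))
def pick(xy,yaw,floor,tag,op=.048):
    env.grip(op); env.move_pose([*xy,H],down(yaw)); L(xy,floor+TIP+.04,.25); L(xy,floor+TIP,.08)
    env.grip(0,90); L(xy,floor+TIP+.06,.06); L(xy,H,.25); rim(tag)
def lay(xy,yaw,floor,tag):
    env.move_pose([*xy,H],down(yaw)); rim(tag)
    L(xy,floor+TIP+.03,.25); L(xy,floor+TIP+.001,.06); env.grip(.048); env.wait(.15); L(xy,H,.25)
E
python3 - <<'E'
from h import *
pick(to(CH,CY,(0,-.096)),CY,.012,"p0"); lay(to(TR,TY,(-.045,0)),TY,.004,"l0")
cv2.imwrite("pics/s1.png",camera("scene")); print(S()["t"],S()["grip_width"])
E
```

```text
p0 t 10.9 w 0.0345 f 94.5 F [-0.3  0.1 -2.4] white rows 137 223 69
l0 t 12.9 w 0.0343 f 94.5 F [ 0.2 -0.3 -1.3] white rows 199 223 14
15.4 0.04809385584298414
```

```bash
python3 - <<'E'
import cv2,numpy as np
a=[cv2.imread(f"pics/{n}.png") for n in ("p0","l0")]; s=cv2.imread("pics/s1.png")[150:300,130:480]
t=np.hstack([x[60:360,170:480] for x in a]); s=cv2.resize(s,(620,266))
cv2.imwrite("pics/v1.png",np.vstack([t,s]))
E
```

```text
(no output)
```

View pics/v1.png

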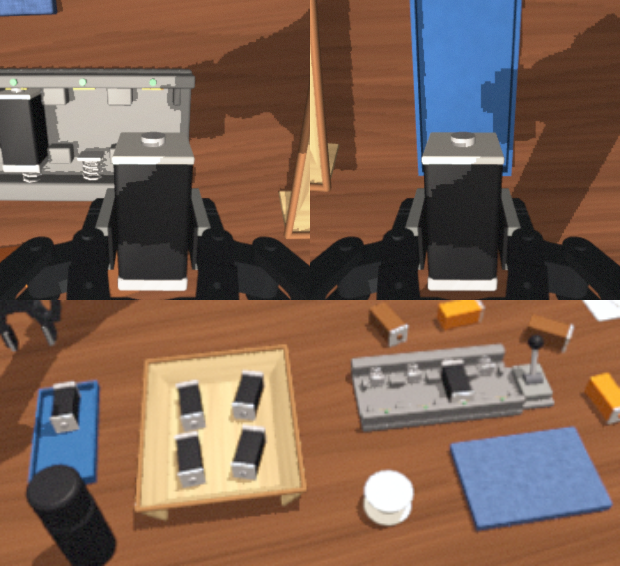

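Wrist views: the cell is gripped square, its white rim at row 223 both before and after the carry. The scene view shows the cell lying in the tray at crop (65,408). Next, the second charged cell.

```bash
python3 - <<'E'
from h import *
pick(to(CH,CY,(0,.032)),CY,.012,"p1"); lay(to(TR,TY,(.045,0)),TY,.004,"l1")
w=calibration("wrist"); cv2.imwrite("pics/t2.png",camera("wrist"))
env.move_pose([.59,-.165,.25],down(0)); env.wait(.2)
np.save("pics/b2.npy",calibration("wrist"),allow_pickle=True); b=camera("wrist"); cv2.imwrite("pics/b2.png",b)
a=cv2.imread("pics/w_basket.png"); print("t",S()["t"],"basket diff",(cv2.absdiff(a,b)[100:290,240:410].max(2)>60).sum())
cv2.imwrite("pics/v2.png",np.hstack([cv2.imread("pics/t2.png")[:,150:500],b[:,150:600]]))
E
```

```text
p1 t 21.1 w 0.0338 f 90.8 F [ 0.2  0.8 -1.1] white rows 136 222 64
l1 t 23.5 w 0.0341 f 90.8 F [ 0.2 -0.  -2.1] white rows 197 222 13
t 27.275 basket diff 4188
```

View pics/v2.png

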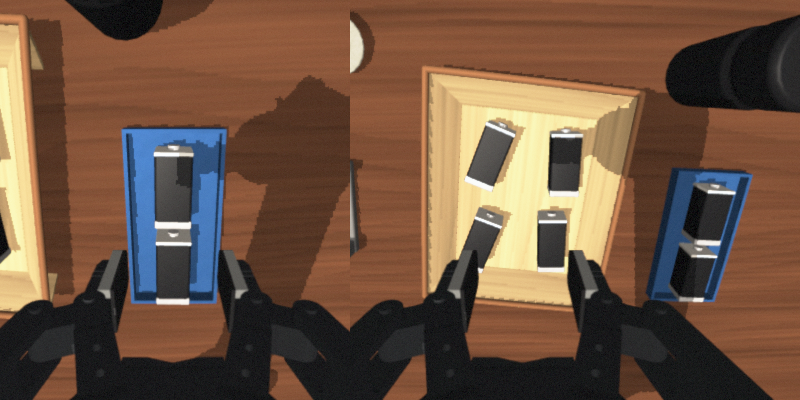

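Both charged cells lie in the tray at view (173,185) and (173,265), and the basket cells haven't moved. Loading the first cell with tilt, press and drop.

```bash
python3 - <<'E'
from h import *
env.move_pose(tcp(0,-.024,.075,20),ori(20)); print(S()["joint_pos"].round(2),S()["eef_pos"]-tcp(0,-.024,.075,20))
for th in (15,0,20):
  try:
    env.move_linear(tcp(0,-.024,.075,th),speed=.1,frame=ori(th)); s=S()
    print(th,(s["eef_pos"]-tcp(0,-.024,.075,th)).round(4),(Rn.from_rotvec(s["orientation"])*Rn.from_rotvec(ori(th)).inv()).magnitude().round(4),s["joint_pos"].round(2),s["t"])
  except Exception as e: print(th,repr(e))
E
```

```text
[-0.12  0.33 -0.26  2.14  0.59  0.44 -2.55] [ 0.00045769 -0.00108382 -0.00025836]
15 AttributeError("'float' object has no attribute 'round'")
0 AttributeError("'float' object has no attribute 'round'")
20 AttributeError("'float' object has no attribute 'round'")
```

```bash
python3 - <<'E'
from h import *
env.move_linear(tcp(0,-.024,.075,15),speed=.1,frame=ori(15)); s=S()
e=(Rn.from_rotvec(s["orientation"])*Rn.from_rotvec(ori(15)).inv()).magnitude()
print(e,s["eef_pos"]-tcp(0,-.024,.075,15),s["t"])
if e<.02:
    load(0,0,"q2"); cv2.imwrite("pics/q2b.png",camera("wrist")); print(S()["eef_pos"]-tcp(0,-.0445,.001,0),S()["t"])
E
```

```text
0.004075006064125717 [ 0.00187212 -0.00063872  0.0002525 ] 34.0
q2 t 34.3 w 0.0347 f 90.8 F [ 0.6  0.4 -0.6] white rows 197 222 20Traceback (most recent call last):
  File "<stdin>", line 6, in <module>
  File "h.py", line 42, in load
    env.move_linear(tcp(bay,rb,z,th,dx),speed=.05,frame=ori(th)); s=S(); f.append((th,*s["contact_force"].round(1),round(s["grip_width"],4)))
    ~~~~~~~~~~~~~~~^^^^^^^^^^^^^^^^^^^^^^^^^^^^^^^^^^^^^^^^^^^^^
workcell.PlanningError: the arm cannot follow that straight line within its joint ranges
```

```bash
python3 - <<'E'
from h import *
s=S(); print(s["eef_pos"].round(4),s["joint_pos"].round(3),s["contact_force"])
for a in [(-.024,.002,20),(-.040,.002,20),(-.042,.002,15),(-.044,.002,10),(-.0445,.0015,5),(-.0445,.001,0)]:
    print(a,tcp(0,*a).round(3),env.solve_ik(tcp(0,*a),ori(a[2])))
E
```

```text
[0.5566 0.1025 0.0408] [-0.361  0.448  0.028  2.193  0.65   0.231 -2.641] [ 1.48176281 -0.53001007 -1.62002668]
(-0.024, 0.002, 20) [0.556 0.103 0.041] [-0.36135277  0.44691446  0.02741955  2.19367762  0.6495495   0.2314116
 -2.64063661]
(-0.04, 0.002, 20) [0.54  0.104 0.041] [-0.4125696   0.4313312   0.07042518  2.22862347  0.64490844  0.21085848
 -2.65518181]
(-0.042, 0.002, 15) [0.54  0.104 0.038] [-0.21559989  0.45190803 -0.14032266  2.16330037  0.54841137  0.33913981
 -2.5242973 ]
(-0.044, 0.002, 10) [0.54  0.104 0.035] [-0.07866086  0.48713631 -0.28532982  2.10048458  0.48242676  0.4565085
 -2.43236732]
(-0.0445, 0.0015, 5) [0.541 0.104 0.031] [ 0.02757281  0.5342204  -0.39971307  2.03588742  0.4467127   0.5713994
 -2.37435099]
(-0.0445, 0.001, 0) [0.543 0.104 0.027] [ 0.0975889   0.58492327 -0.47571654  1.97182393  0.41366797  0.68034621
 -2.32471362]
```

```bash
cat >> h.py <<'E'
def load(bay,dx,tag,t0=19,start=True):
    if start:
        env.move_pose(tcp(bay,-.025,.075,t0,dx),ori(t0)); rim(tag)
        env.move_linear(tcp(bay,-.025,.003,t0,dx),speed=.1)
    f=[]
    for rb,z,th in [(-.040,.003,16),(-.0435,.002,10),(-.0445,.0015,5),(-.0445,.001,0)]:
        p=tcp(bay,rb,z,th,dx)
        try: env.move_linear(p,speed=.03,frame=ori(th))
        except env.PlanningError: print("joint",th); env.move_joints(env.solve_ik(p,ori(th)))
        s=S(); f.append((th,*s["contact_force"].round(1).tolist(),round(float(s["grip_width"]),4),*((s["eef_pos"]-p)*1000).round(1).tolist()))
    print(*f,sep="\n"); print("t",s["t"])
def release(bay,dx):
    p=tcp(bay,-.0445,.001,0,dx); env.grip(.048); env.wait(.2); L(p,.09,.2); L(p,H,.25)
E
python3 - <<'E'
from h import *
load(0,0,"q2",start=False); cv2.imwrite("pics/q2b.png",camera("wrist")[:,120:520])
E
```

```text
(16, 6.6, -1.0, -3.3, 0.034, 3.2, 0.1, 1.3)
(10, 5.3, -1.8, 1.0, 0.0345, 5.1, -0.0, 1.9)
(5, 5.8, -0.9, 2.5, 0.0347, 4.7, 0.1, 1.7)
(0, 6.7, -0.6, 1.5, 0.034, 3.4, 0.2, 1.0)
t 36.7
```

View pics/q2b.png

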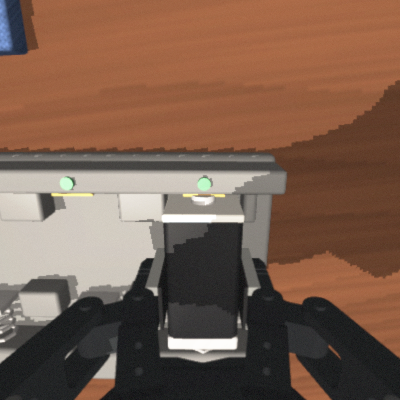

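The button is behind the contact wall at (203,200) and the cell is level. Releasing and picking the next one, cell A; its location goes through the same check.

```bash
python3 - <<'E'
from h import *
release(0,0)
p=to(CH,CY,(.06,-.06)); env.move_pose([*p,.2],down(CY)); env.wait(.2); print(S()["t"])
w=calibration("wrist"); im=camera("wrist")
b=tcp(0,-.04,.036,0)[:2]
q=lambda x,y,z: [*to(CH,CY,(x,y)),z]
P=proj(w,[q(.036,-.114,.048),q(.036,-.078,.048),q(-.04,-.078,.048),q(-.04,-.114,.048)]).round(1); print(P.tolist())
cv2.polylines(im,[P.astype(int)],True,(0,255,0),1); x,y=P.mean(0).astype(int)
cv2.imwrite("pics/v3.png",cv2.resize(im[max(0,y-90):y+90,max(0,x-110):x+110],None,fx=3,fy=3,interpolation=cv2.INTER_CUBIC))
E
```

```text
38.7917
[[373.6, 204.7], [339.0, 204.7], [337.7, 268.2], [369.7, 268.1]]
```

View pics/v3.png

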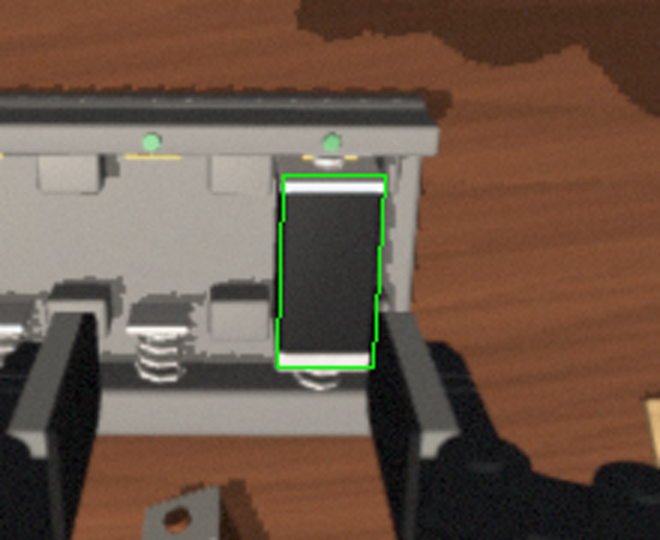

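The seated outline matches to within a pixel. Next, cell A into bay 1 and cell D into bay 2, each with checks for grip and rim.

```bash
cat >> h.py <<'E'
def rimrow(tag):
    im=cv2.imread(f"pics/{tag}.png")[80:330,308:338].astype(int); r=np.flatnonzero((im.min(2)>150).mean(1)>.5)+80
    r=r[(r>205)&(r<240)]; return r.max() if len(r) else None
def do(xy,yawdeg,bay,i):
    pick(xy,np.radians(yawdeg),.006,f"p{i}"); r=rimrow(f"p{i}"); w=S()["grip_width"]
    if r is None or w<.03: print("CHECK grasp",r,w); return False
    dx=(222.5-r)/2000; print("dx",dx)
    if abs(dx)>.005: return False
    load(bay,dx,f"q{i}")
    r2=rimrow(f"q{i}")
    w=S()["grip_width"]; print("rims",r,r2,w)
    cv2.imwrite(f"pics/r{i}.png",camera("wrist"))
    if w<.03 or r2 is None or abs(r2-r)>3: print("CHECK before release"); return False
    release(bay,dx); return True
def seat(bay,tag):
    env.move_pose([*to(CH,CY,(.06,-.06+.064*bay)),.2],down(CY)); env.wait(.2)
    w=calibration("wrist"); im=camera("wrist"); y0=-.096+.064*bay
    P=proj(w,[[*to(CH,CY,(x,y0+y)),.048] for x,y in ((.036,-.018),(.036,.018),(-.04,.018),(-.04,-.018))])
    cv2.polylines(im,[P.round().astype(int)],True,(0,255,0),1); x,y=P.mean(0).astype(int)
    cv2.imwrite(f"pics/{tag}.png",cv2.resize(im[y-90:y+90,x-110:x+110],None,fx=1.8,fy=1.8,interpolation=cv2.INTER_CUBIC)); print("t",S()["t"])
E
python3 - <<'E'
from h import *
if do([.6069,-.1286],-23.4,1,3):
    seat(1,"s3")
E
```

```text
p3 t 43.3 w 0.0343 f 90.7 F [-0.2 -0.5 -2. ] white rows 131 221 66
dx 0.00075
q3 t 44.5 w 0.0344 f 90.6 F [ 0.6  0.5 -1. ] white rows 190 222 26
(16, 7.2, -1.8, -3.8, 0.0343, 2.4, -0.2, 1.3)
(10, 7.3, -1.4, -0.1, 0.0342, 4.5, -0.2, 2.0)
(5, 5.9, -1.6, 2.0, 0.0342, 4.8, -0.1, 2.1)
(0, 7.2, -1.0, 1.2, 0.0342, 4.3, -0.0, 1.7)
t 46.8583
rims 221 222 0.03415832759238348
t 49.0
```

Same signature as bay 0. Now D into bay 2, then one view of both.

```bash
python3 - <<'E'
from h import *
if do([.4899,-.2048],.4,2,4):
    seat(2,"s4")
    cv2.imwrite("pics/v4.png",np.hstack([cv2.imread("pics/s3.png"),cv2.imread("pics/s4.png")]))
E
```

```text
p4 t 54.0 w 0.0343 f 89.8 F [ 0.4  0.3 -2.2] white rows 80 222 125
dx 0.00025
q4 t 55.7 w 0.0343 f 89.8 F [-0.5  0.3 -1. ] white rows 189 222 28
(16, 6.8, -0.2, -2.9, 0.0342, 2.2, -0.1, 1.1)
(10, 7.0, -1.8, 1.5, 0.0342, 4.3, -0.2, 1.9)
(5, 6.5, -1.4, 2.6, 0.0342, 4.6, -0.0, 1.9)
(0, 6.6, -1.9, 1.9, 0.0344, 4.1, 0.1, 1.7)
t 58.025
rims 222 222 0.034377032813378866
t 60.1667
```

View pics/v4.png

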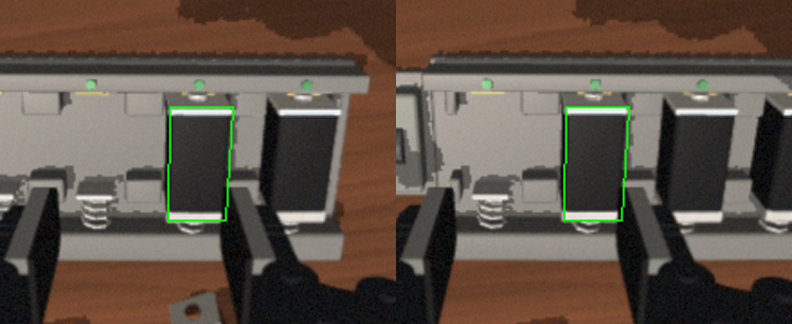

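Both cells match their seat outlines. Last is C into bay 3, followed by checks of the tray, basket and charger with the wrist and scene cameras before throwing the lever.

```bash
python3 - <<'E'
from h import *
if do([.4917,-.1106],-22.6,3,5):
    seat(3,"s5")
    env.move_pose([*to(CH,CY,(.06,-.2)),.25],down(CY)); env.wait(.2)
    s=cv2.resize(camera("scene")[140:260,130:480],(792,272)); w=camera("wrist")[60:384]
    cv2.imwrite("pics/v5.png",np.vstack([np.hstack([cv2.imread("pics/s5.png"),w[:,:396]]),s])[:600])
E
```

```text
p5 t 65.1 w 0.0339 f 89.6 F [-0.3  0.6 -2.6] white rows 80 222 117
dx 0.00025
q5 t 66.7 w 0.0344 f 89.6 F [ 0.8  0.7 -2.1] white rows 189 223 30
(16, 8.6, -2.3, -3.1, 0.034, 2.3, -0.3, 1.1)
(10, 6.9, -1.1, 0.6, 0.0344, 4.4, -0.4, 1.9)
(5, 7.1, -1.3, 0.3, 0.0342, 4.6, -0.0, 1.8)
(0, 6.0, -0.7, 2.1, 0.0345, 4.4, -0.2, 1.8)
t 69.0083
rims 222 223 0.03452953524928718
t 71.15
```

View pics/v5.png

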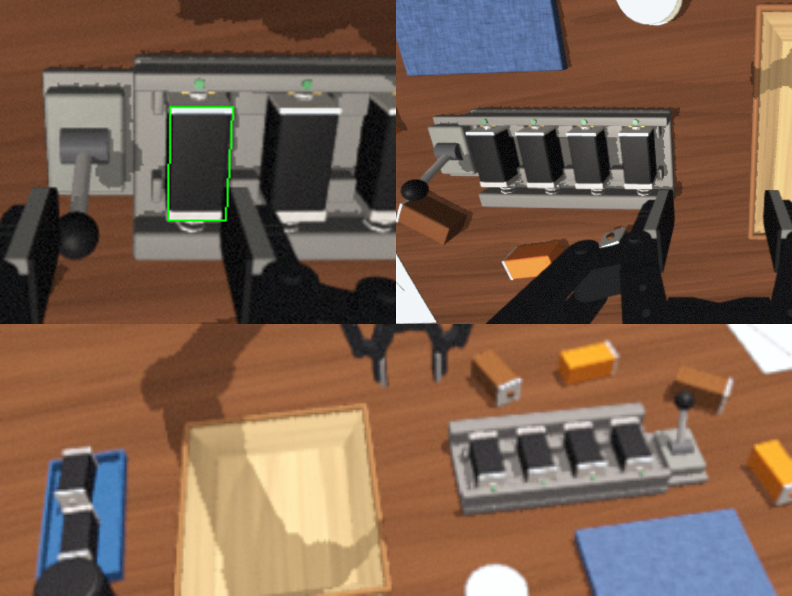

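All four cells are home, the basket is empty and both charged cells are in the tray. Now the lever, pushing the ball towards +x with shut fingers.

```bash
python3 - <<'E'
from h import *
env.grip(0,20)
q=lambda x,z: [*to(CH,CY,(x,.166)),z]
env.move_pose(q(-.085,.18),down(CY)); L(q(-.085,0)[:2],.072,.15)
for x in (-.03,-.01,.004,.011):
    L(q(x,0)[:2],.072,.06); s=S(); print(x,s["contact_force"].round(1),s["joint_pos"][6].round(2),(s["eef_pos"]-q(x,.072)).round(4))
    if abs(s["contact_force"][0])>10: break
L(q(-.03,0)[:2],.072,.1); L(q(-.05,0)[:2],.2,.2)
env.move_pose([*to(TR,TY,(.05,.10)),.3],down(0)); env.wait(.3); env.grip(.06)
c=calibration("scene"); im=camera("scene"); si=camera("side")
P=proj(c,[[*to(CH,CY,(.0336,.166)),.0834]])[0]; print("on ball px",P,S()["t"])
w=camera("wrist")
cv2.imwrite("pics/v6.png",np.vstack([np.hstack([cv2.resize(im[140:240,310:470],(480,300)),w[100:400,200:520]]),np.hstack([cv2.resize(si[180:310,200:370],(400,300)),cv2.resize(im[180:300,120:300],(400,300))])]))
E
```

```text
-0.03 [-0.3 -0.1  0.6] -2.44 [-0.0001 -0.0001 -0.0001]
-0.01 [-0.1 -0.6 -0.8] -2.42 [ 0.0006 -0.0004 -0.0002]
0.004 [-0.1 -0.4  1.3] -2.41 [ 0.0007 -0.0004 -0.    ]
0.011 [-1.3  0.7 -0.7] -2.4 [-0.0001  0.0003 -0.0001]
on ball px [438.59478402 188.56402138] 82.6
```

View pics/v6.png

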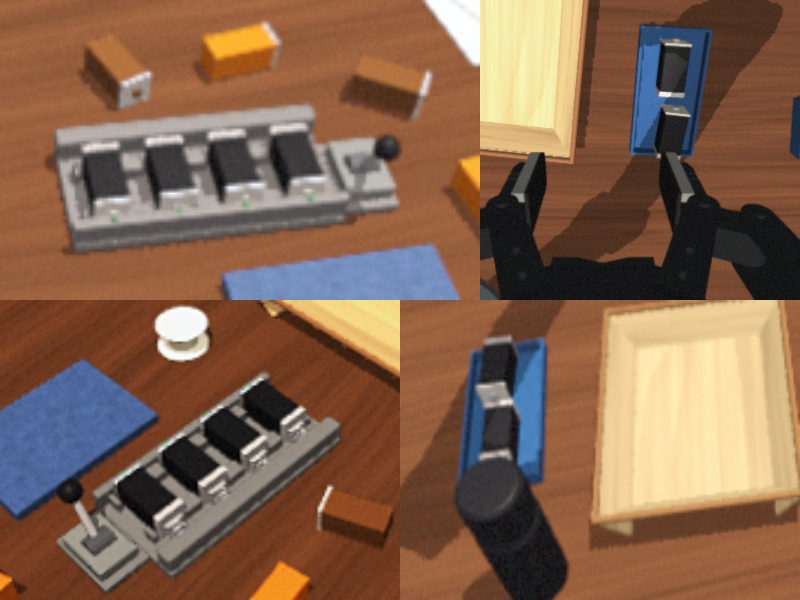

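The ball is at (439,189), matching the predicted "on" position (438.6,188.6). One numeric check of the tray cells before handing in.

```bash
python3 - <<'E'
from h import *
w=calibration("wrist"); im=camera("wrist"); o=im[100:275,340:440]
hsv=cv2.cvtColor(o,cv2.COLOR_BGR2HSV); m=((hsv[...,1]<90)).astype(np.uint8)*255   # cells: black / white
m=cv2.morphologyEx(m,cv2.MORPH_OPEN,np.ones((3,3)))
for k in cv2.findContours(m,cv2.RETR_EXTERNAL,cv2.CHAIN_APPROX_NONE)[0]:
    if cv2.contourArea(k)<150: continue
    P=cast(w,k[:,0]+np.array([340,100]),.035)[:,:2]; c,s=np.cos(TY),np.sin(TY); Q=(P-TR)@np.array([[c,-s],[s,c]])
    print("tray frame mm",(Q.min(0)*1000).round(),(Q.max(0)*1000).round(),"mid",(cv2.minAreaRect((Q*1000).astype(np.float32))))
print("tray corners px",proj(w,[[*to(TR,TY,a),.02] for a in ((-.1,-.05),(.1,.05))]).round().tolist())
E
```

```text
tray frame mm [-126.  -52.] [-8. 16.] mid ((-68.10408782958984, -10.99331283569336), (125.71800994873047, 58.58740997314453), 11.937897682189941)
tray frame mm [  2. -19.] [86. 25.] mid ((44.29336166381836, 2.856548309326172), (43.237831115722656, 84.11373138427734), 89.82613372802734)
tray corners px [[412.0, 256.0], [361.0, 125.0]]
```

The far cell's centre is at about (44, 3) mm in the tray. The near cell's blob merges with a finger, but its visible edges put it at about (-48, -3) mm. Both are well inside the limits, so I'm handing in.

```bash
python3 -c "
from h import *
print(job.job_done(),S()['t'])"
```

```text
the job is handed in; nothing more can be done
the job is handed in; nothing more can be done
```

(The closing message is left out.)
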